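# Find the heavy side of the tube rotator's wheel

## Task

The white wheel of the tube rotator is off balance, with its heavy side hidden inside. Swing the hasp off the catch on the wheel's rim and fold it back past upright, then turn the wheel by its crank handle and feel which side is heavy, and bring the heavy side straight down so that the light spot on top can be marked; finish with the wheel at rest there and the crank handle still held in the gripper, nothing let go. Leave the reagent bottle and the tube rack beside the stand where they are.

Things in the scene. Friction and masses are not known exactly. Their poses are not given: they have to be found in the camera images.
- hub (a point): Centre of the tube rotator's wheel (white disc, 124 mm across, 26 mm thick) on its level axle 125 mm above the bench. Frame of the fixed stand: x along the axle from the wheel's front to its back (the crank handle sticks out to -x, roughly towards the robot), y sideways, z up. Base plate 150 x 150 x 14 mm, 55 mm before to 95 mm behind this point; upright 70 mm wide, 30 to 60 mm behind it.
- wheel (a joint): Turn of the wheel about the hub's x axis, rad, no stops; 0 at the start (catch on top, crank handle level on the +y side), positive raises the handle: it lies at y = 45 cos, z = 45 sin mm in the hub frame. The bearing drags steadily with 0.29 N m (6.5 N at the handle), more than the unbalance of 0.20 to 0.25 N m (4.5 to 5.5 N at the handle), so the wheel stays where it is left.
- crank: Black crank handle: a sleeve 18 mm in diameter, 70 mm long, turning freely on a spindle parallel to the axle; origin at its middle, 75 mm in front of the hub, 45 mm off the axle; x along it, y and z turn with it. Moved slowly, it resists more while the heavy side rises, less while it falls, turning either way. Which side is heavy differs each time, at the start never within 0.7 rad of straight down.
- hasp (a joint): Swing of the steel hasp, a slotted strap 28 mm wide, 5 mm thick, hinged on top of the upright: 0 flat forward over the rim, the catch (an 8 mm square peg on the rim) standing through its slot and keeping the wheel from turning; pi/2 upright; 2.2 fully back. A stiff hinge: it stays where it is left, and about 1 N at the bar moves it.
- hasp_bar (a point): Centre of the hasp's pull bar at its free end: a round bar 12 mm in diameter, 34 mm long, along the hub y axis, to be pinched over its two ends; at the start 40 mm in front of the hub and 86 mm above it. The strap runs from under it back to the hinge.
- hasp_hinge (a point): The hasp's hinge line (it runs along the hub y axis), 45 mm behind the hub and 77 mm above it; the pull bar circles it at 85.5 mm, first up and then back (towards +x of the hub frame).
- gauge (a joint): A small sprung gauge pin sealed inside the wheel at the heavy side, out of sight and reach; metres. Its weight draws it 0.05 mm (0.00005) out when the heavy side is straight down, 0 when that side is level, -0.00005 when it is on top. The readings' noise hides it; it is used for judging.
- reagent_mid (a point): Middle of a capped glass reagent bottle, 60 mm in diameter and 130 mm high, beside the stand. Not to be moved.
- rack_mid (a point): Middle of a white tube rack, 60 x 100 x 45 mm, with three capped tubes up to 76 mm, beside the stand. Not to be moved.

How it is judged:
On the way, in this order (a step that is already met when the one before it is completed fails the run):
1. the hasp is off the catch and folded back past upright (value of joint hasp above 1.6 rad), for 0.2 s.
2. the wheel is turned by its crank handle (contact force between the fingers and crank above 1 N and (value of joint wheel above 0.3 rad or value of joint wheel below -0.3 rad)), for 0.1 s.
At the end, for the whole second after the job is handed in: The wheel is at rest with its heavy side within about 23 degrees of straight down (gauge pin over 0.000045 m out), the fingers still grip the crank handle (over 5 N), and the hasp is still folded back past upright (over 1.6 rad) (value of joint gauge above 4.5e-05 m and velocity of joint wheel between -0.1 and 0.1 rad/s and value of joint hasp above 1.6 rad and contact force between the fingers and crank above 5 N); the arm keeps its last pose, push and grip.
It fails at once if the reagent bottle is moved more than 3 cm (distance of reagent_mid from where it was at the start of the episode above 0.03 m).
It fails at once if the tube rack is moved more than 3 cm (distance of rack_mid from where it was at the start of the episode above 0.03 m).
It also fails if it takes over 72 s, if anything falls off the work surface, if the arm or the gripper's body presses on something with over 40 N, if the wrist force passes 120 N, or if a joint passes its speed limit or range.

## Robot

A 6-joint arm with a two-finger parallel gripper is mounted at the origin on the work surface. World frame = base frame: x ahead of the robot, y to its left, z up, the work surface at z = 0. Lengths are in m, angles in rad, forces in N, time in s.
With the tool pointing down it reaches from about 0.225 to 0.875 m from the base axis. Payload 3.4 kg.
Tool frame: the origin (TCP) lies on the centre line of the jaws, within the pads' length; the fingertips stand 19 mm ahead of it and the grasp point (between the pads) is the TCP (nose_length is the distance from the TCP to the fingertips, in m); z points along the fingers, y is the direction in which the jaws open and shut (so a half turn about z gives the same grasp; the last joint's range is limited). The gripper opens to 85 mm and grips with 20 to 120 N. Pads are 22 mm wide; open, the fingers measure 114 mm over their backs; the gripper's body (76 mm by 85 mm) begins 54 mm behind the grasp point. The pads swing forward as they close: fully open they stand 13 mm farther back than shut.
Start: joints at [1.011, 0.276, 1.505, -0, 1.361, -0.121], TCP at [0.244, 0.521, 0.25] pointing down, gripper open.
Joint ranges: [-2.89, 2.89], [-0.75, 2.08], [0.22, 2.7], [-1.18, 4.32], [0.11, 2.71], [-2.7, 2.7]. Speed limits (rad/s): [2.57, 2.57, 3.14, 3.14, 3.14, 3.14].

## Interface

Orientations are given as a unit quaternion [w, x, y, z].
In Python, from rig import * gives the robot as it stands.
- The arm moves only by the shell command python3 -m jog 'ROWS' [OPENING] [FORCE]. ROWS is JSON, one flat list of numbers, 6 for each row, row after row: the shift along the tool's x, y, z in mm, then the turn, a rotation vector about the tool's x, y, z in degrees. In form: [tx, ty, tz, wx, wy, wz, tx, ty, tz, wx, wy, wz, ...]. A call has 1 to 10 rows; each row is the pose to reach, as a shift and turn from the pose commanded when the call began, along the tool's axes at that moment; what a row does not reach only later rows make up. A row lasts 1/8 s, in which the tool goes at most 62.5 mm and 10.7 degrees, less where a joint would pass 70% of its speed; a pose out of reach is approached as far as the arm can. A call with a gripper value outside its range is refused whole. OPENING is the closure, from 0 (fully open) to 1 (shut), set as the call begins (- or left out, the last holds). The fingers move at their own pace and stop on an object; FORCE is the grip in N (left out, the last holds). Time passes only in rows, so rows that repeat a pose let the fingers close. It gives the time, the measured TCP pose, the force and the opening at its end, in the units of the state.
- get_state(): the state, without advancing time (a new reading comes with each control period).
- get_image(name): name is "side" or "top" or "wrist"; returns a dict with "frame" (420x560x3 uint8, red, green, blue), "camera_matrix" (3x3 intrinsics, pixels), "k1" (the pictures are not rectified: a ray, as slopes to the right and down, at radius r is drawn at 1 + k1 r^2 times it, then the intrinsics apply), "rvec" (rotation vector, rad) and "tvec" (3), from world to camera coordinates, as OpenCV has them. Camera axes: x right, y down, z forward; pixel columns grow to the right and rows downward; lengths in m; the calibration is good to about 2 mm. A picture is of the moment at which its call begins. There is no depth.
- sign_off(): hands the job in, once; it reports no verdict.
The state is a dict: "clock": time; "qpos": joint angles; "qd": joint speeds; "effort": joint torques, N m; "position": TCP position; "ee_rot": TCP orientation; "contact_force": force on the tool from outside, world axes, zero at the start; "moment": the same for the moment, N m; "width": finger opening in m.
Only numpy, scipy, OpenCV 4.12 (cv2) and the standard library are available. Lean on these libraries where they do the work, as an engineer would, in place of code of your own. Each camera call takes 0.05 s, during which the arm holds its last target.

## Working session

There is one attempt and no reset: what is moved stays moved. The work goes in short steps, Python scripts to look and compute and a shell command to move; the robot and the scene stay as the last step left them, time stands still between calls to the robot, and variables do not carry over. Pictures are saved under pics/ and viewed, and the job is handed in when it is done.

```bash
mkdir -p pics; ls; python3 - <<'E'
from rig import *
import cv2
s=get_state(); print(s)
for n in ["side","top","wrist"]:
    d=get_image(n); cv2.imwrite(f"pics/{n}0.png",d["frame"][:,:,::-1]); print(n,d["camera_matrix"],d["k1"],d["rvec"],d["tvec"])
E
```

```text
pics
{'clock': 0.0, 'qpos': array([ 1.01100715e+00,  2.76610856e-01,  1.50612090e+00, -4.23073603e-05,
        1.36069497e+00, -1.20993679e-01]), 'qd': array([-0.00168722,  0.00156053,  0.00088257, -0.00063527, -0.00032488,
       -0.0013692 ]), 'effort': array([ 2.13787753e-03, -4.16780806e+01, -2.45812440e+01,  2.45971989e-05,
        1.07050900e-02,  1.96408777e-06]), 'position': array([0.24404287, 0.52010483, 0.24943551]), 'ee_rot': array([-2.86659306e-04,  2.17637431e-01,  9.76029255e-01, -8.71322772e-04]), 'contact_force': array([-0.63155578,  0.32592701,  0.15941797]), 'moment': array([-0.01201156,  0.02691837,  0.01860831]), 'width': 0.0854653693462004}
side [[491.9844467    0.         284.45474426]
 [  0.         491.9844467  209.79314623]
 [  0.           0.           1.        ]] -0.09891322734851964 [ 2.16936899 -0.1486737   0.04425155] [-0.56991955  0.18606811  0.94827611]
top [[444.57856985   0.         273.83483419]
 [  0.         444.57856985 209.07120961]
 [  0.           0.           1.        ]] -0.14702828006718816 [ 2.03853684 -2.16408786  0.26170236] [0.07763723 0.61921539 0.77796069]
wrist [[321.74727309   0.         278.73737185]
 [  0.         321.74727309 206.08638503]
 [  0.           0.           1.        ]] -0.05709581857939313 [-2.41036085 -1.5306977  -0.24767886] [-0.57430261 -0.04046933  0.38093985]
```

View pics/side0.png

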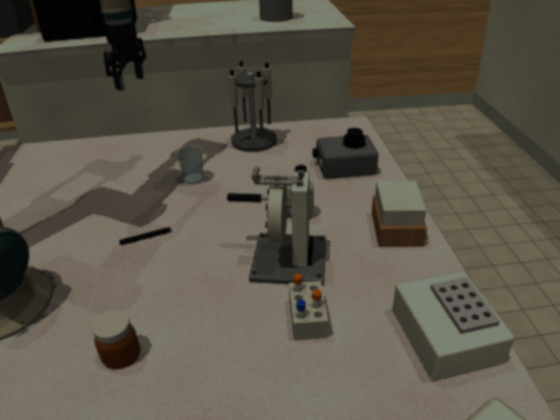

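View pics/top0.png

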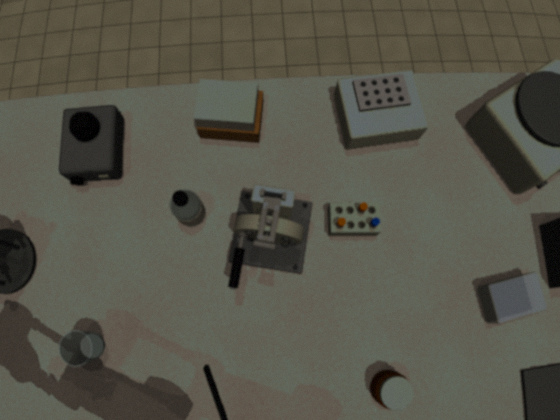

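View pics/wrist0.png

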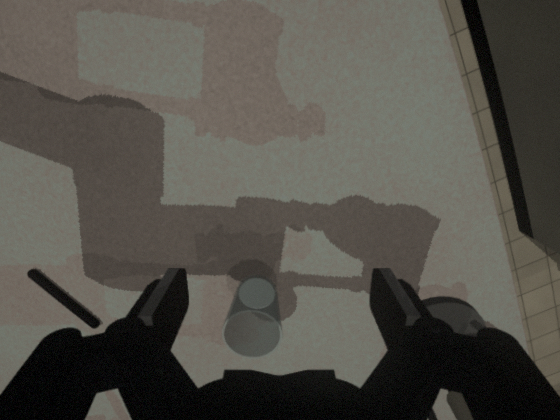

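```bash
python3 - <<'E'
import cv2,numpy as np
def crop(n,x0,y0,w,h,k):
    im=cv2.imread(f"pics/{n}0.png")[y0:y0+h,x0:x0+w]
    im=(255*(im/255.)**0.5).astype(np.uint8)
    im=cv2.resize(im,None,fx=k,fy=k,interpolation=cv2.INTER_CUBIC)
    for i in range(0,w,20):
        cv2.putText(im,str(x0+i),(i*k,8),0,.3,(0,0,255)); cv2.line(im,(i*k,10),(i*k,15),(0,0,255))
    for i in range(0,h,20):
        cv2.putText(im,str(y0+i),(0,i*k+4),0,.3,(0,0,255))
    cv2.imwrite(f"pics/{n}0c.png",im)
crop("side",210,150,140,120+20,4); crop("top",160,170,160,130,5)
E
```

```text
(no output)
```

View pics/side0c.png

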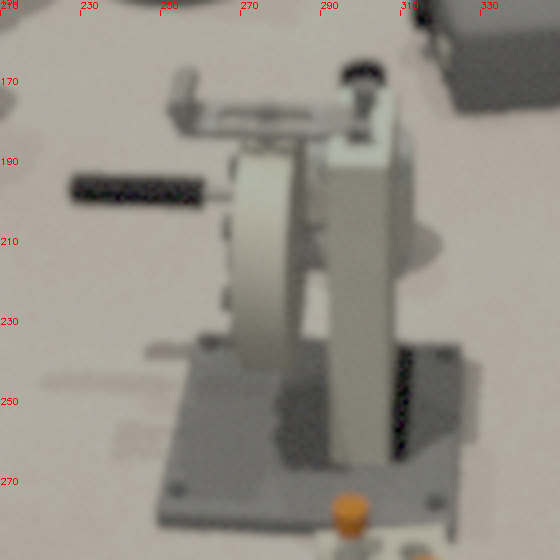

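View pics/top0c.png

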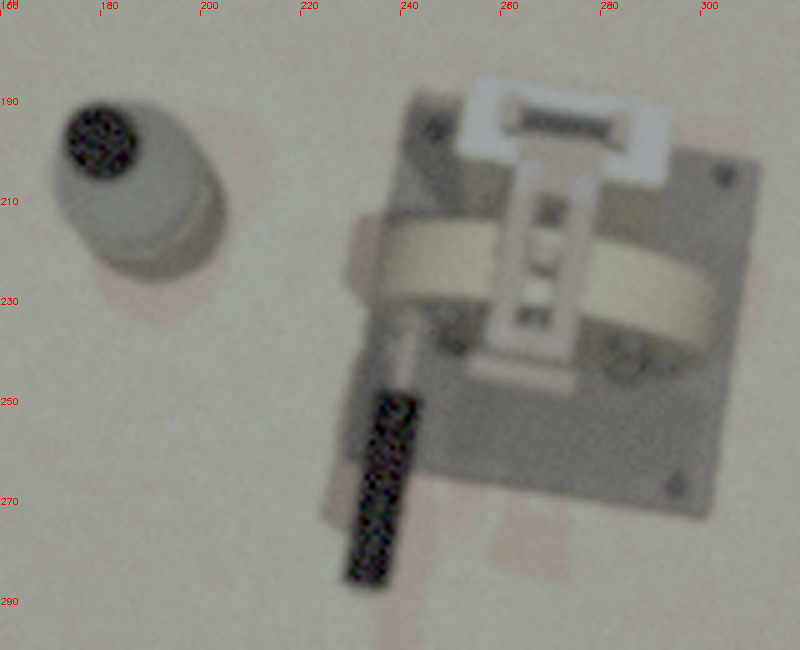

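```bash
cat > h.py <<'E'
import numpy as np,cv2
from scipy.spatial.transform import Rotation as R
from scipy.optimize import least_squares
from rig import *
def proj(d,P):
    P=np.atleast_2d(P); dist=np.array([d["k1"],0,0,0,0.])
    return cv2.projectPoints(P.astype(float),np.array(d["rvec"]),np.array(d["tvec"]),d["camera_matrix"],dist)[0][:,0]
def hubT(p,P):
    x,y,a=p[:3]; z=p[3] if len(p)>3 else .125
    P=np.atleast_2d(P)/1000.
    return P@R.from_euler('z',a).as_matrix().T+[x,y,z]
def quat(s): q=s["ee_rot"]; return R.from_quat([q[1],q[2],q[3],q[0]])
E
cat > fit.py <<'E'
from h import *
T=get_image("top");S=get_image("side")
top=[((95,75,-111),(242,188)),((95,-75,-111),(311.5,202)),((-55,-75,-111),(302,273)),((-110,45,0),(232.5,286)),((-40,45,0),(240,248.5)),((-40,17,86),(254,242)),((-40,-17,86),(275,247))]
side=[((-110,45,0),(228,196.5)),((-40,45,0),(261,198)),((-55,-75,-111),(250,278.5)),((95,-75,-111),(322,282)),((95,75,-111),(325.5,236)),((-55,75,-111),(259.5,233))]
def f(p):
    r=[]
    for d,L in ((T,top),(S,side)):
        r.append((proj(d,hubT(p,[a for a,_ in L]))-[b for _,b in L]).ravel())
    return np.concatenate(r)
s=least_squares(f,[.5,.1,0],loss='soft_l1')
print(s.x,np.degrees(s.x[2])); print(np.round(f(s.x).reshape(-1,2),1))
s4=least_squares(f,list(s.x)+[.125],loss='soft_l1'); print(s4.x)
for n,a in dict(bar=(-40,0,86),hinge=(45,0,77),crank=(-75,45,0)).items(): print(n,hubT(s.x,a))
E
python3 fit.py
```

```text
[ 0.57221273  0.05187868 -0.231867  ] -13.285000725052422
[[-0.1  1.7]
 [ 1.9 -0.2]
 [-0.1  0.8]
 [ 0.2  1.4]
 [ 0.2 -0.6]
 [ 0.   0.9]
 [ 0.4 -0.4]
 [ 0.4  0. ]
 [ 0.8 -0.2]
 [-1.6 -1.4]
 [ 1.9 -0.7]
 [ 1.3 -1.2]
 [ 0.1 -1.3]]
[ 0.57252699  0.05242249 -0.22932386  0.12267699]
bar [[0.53328317 0.06107048 0.211     ]]
hinge [[0.61600849 0.0415379  0.202     ]]
crank [[0.50956058 0.11290906 0.125     ]]
```

```bash
python3 -m jog '[-40,-25,-10,0,0,-1, -95,-60,-20,0,0,-3, -150,-95,-30,0,0,-5, -205,-130,-30,0,0,-7, -260,-165,-30,0,0,-9, -315,-200,-30,0,0,-11, -370,-235,-30,0,0,-11.9, -420,-268,-30,0,0,-11.9, -457,-293,-30,0,0,-11.9, -457,-293,-30,0,0,-11.9]' 0.3
cat >> h.py <<'E'
def row(p,Rm,s=None):
    s=s or get_state(); q=quat(s)
    t=q.inv().apply(np.array(p)-s["position"])*1000; w=(q.inv()*Rm).as_rotvec(degrees=True)
    return np.round(np.r_[t,w],1)
HUB=[0.5722,0.0519,-0.2319]
def Rdown(a=HUB[2]): # tool x=-hub x, y=hub y, z down
    c,s=np.cos(a),np.sin(a); return R.from_matrix(np.array([[-c,-s,0],[-s,c,0],[0,0,-1]]))
E
python3 - <<'E'
from h import *
d=get_image("wrist"); cv2.imwrite("pics/w1.png",(255*(d["frame"][:,:,::-1]/255.)**.6).astype(np.uint8))
s=get_state(); print(s["position"],quat(s).as_matrix().round(3),s["width"],s["contact_force"],s["qpos"].round(2))
print(row([.5333,.0611,.208],Rdown()))
print(proj(d,hubT(HUB,[(-40,17,86),(-40,-17,86),(-40,45,0),(-110,45,0),(45,0,77)])))
E
```

```text
clock: 1.5
position: [0.5356, 0.0574, 0.2797]
ee_rot: [0.0, 0.118, 0.993, -0.001]
contact_force: [-0.8, 0.8, -0.5]
width: 0.0597
[0.53415735 0.05945906 0.27973654] [[-0.973  0.233 -0.001]
 [ 0.233  0.973  0.   ]
 [ 0.001  0.    -1.   ]] 0.0601207572456269 [-0.3621576   0.60233386  0.4707507 ] [-0.02  0.2   1.53  0.    1.41 -1.35]
[ 1.1  1.4 71.7  0.  -0.1 -0.2]
[[309.38844741 227.99136324]
 [256.54605316 228.23083843]
 [332.14996759 190.97326968]
 [335.85886756 110.06315996]
 [282.98648197 326.86228248]]
```

View pics/w1.png

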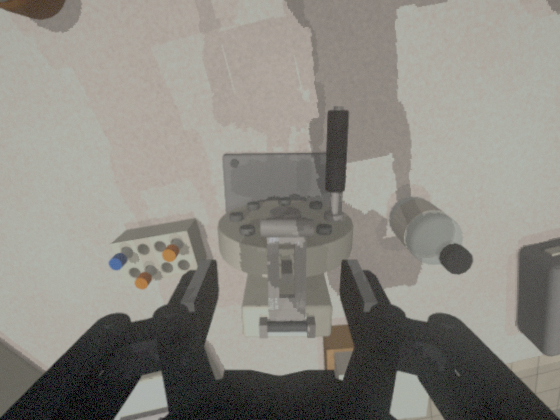

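```bash
python3 - <<'E'
import cv2
im=cv2.imread("pics/w1.png")[180:350,200:370]; cv2.imwrite("pics/w1c.png",cv2.resize(im,None,fx=3.5,fy=3.5,interpolation=2))
E
```

```text
(no output)
```

View pics/w1c.png

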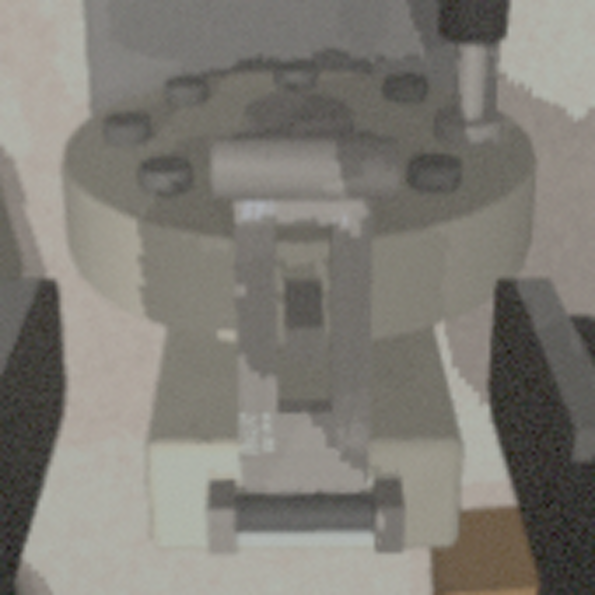

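```bash
python3 -m jog '[1,3.4,20,0,0,0, 1,3.4,40,0,0,0, 1,3.4,55,0,0,0, 1,3.4,65,0,0,0, 1,3.4,70,0,0,0, 1,3.4,72,0,0,0]'
python3 - <<'E'
from h import *
for n in ["wrist","side"]:
    d=get_image(n); cv2.imwrite(f"pics/{n}2.png",(255*(d["frame"][:,:,::-1]/255.)**.6).astype(np.uint8))
im=cv2.imread("pics/side2.png")[100:240,190:350]; cv2.imwrite("pics/side2.png",cv2.resize(im,None,fx=3.5,fy=3.5,interpolation=2))
print(get_state()["position"],row([.5333,.0611,.208],Rdown()))
E
```

```text
clock: 2.3
position: [0.5335, 0.0648, 0.2084]
ee_rot: [0.0, 0.115, 0.993, 0.0]
contact_force: [0.3, 0.1, -0.5]
width: 0.0599
[0.53354631 0.06468252 0.20850444] [-0.6 -3.5  0.5  0.   0.   0. ]
```

View pics/wrist2.png

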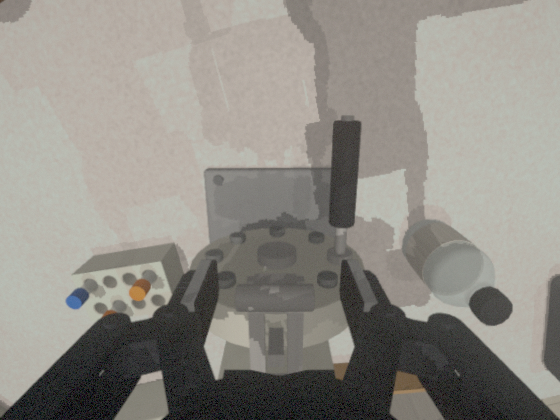

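View pics/side2.png

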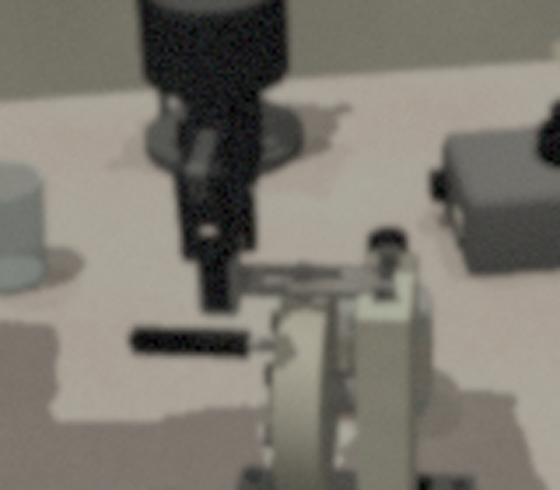

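```bash
python3 -m jog '[0,-2,0,0,0,0, 0,-2,0,0,0,0, 0,-2,0,0,0,0, 0,-2,0,0,0,0]' 0.7 25
python3 -m jog '[0,0,0,0,0,0, 0,0,0,0,0,0]'
python3 - <<'E'
from h import *
d=get_image("wrist"); cv2.imwrite("pics/w3.png",(255*(d["frame"][:,:,::-1]/255.)**.6).astype(np.uint8))
s=get_state(); print(s["position"],s["width"],s["contact_force"])
E
```

```text
clock: 2.9
position: [0.5332, 0.063, 0.2089]
ee_rot: [0.001, 0.115, 0.993, 0.0]
contact_force: [-0.6, 2.2, 4.3]
width: 0.0332
clock: 3.15
position: [0.5332, 0.063, 0.2088]
ee_rot: [0.001, 0.115, 0.993, 0.0]
contact_force: [-0.7, 2.5, 6.1]
width: 0.0335
[0.53316053 0.06298307 0.20882192] 0.03333261599974764 [-0.66218004  2.13499852  5.89206584]
```

View pics/w3.png

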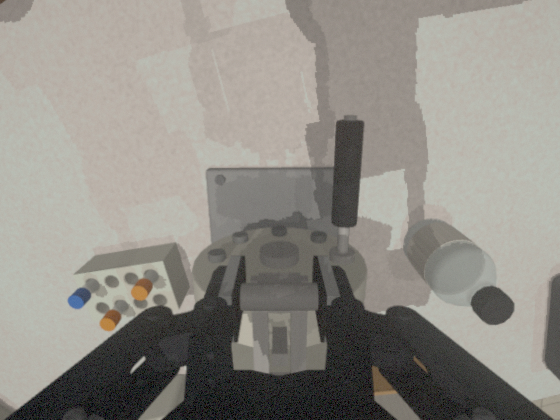

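```bash
python3 -m jog '[-1.3,0,-8.4,0,0,0, -3.5,0,-16.7,0,0,0, -6.5,0,-24.7,0,0,0, -10.2,0,-32.4,0,0,0, -14.7,0,-39.6,0,0,0, -19.9,0,-46.4,0,0,0, -25.8,0,-52.6,0,0,0, -32.2,0,-58.3,0,0,0, -39.2,0,-63.2,0,0,0, -46.6,0,-67.4,0,0,0]'
python3 - <<'E'
from h import *
s=get_state(); print(s["position"],s["width"],s["contact_force"],row([.5333,.0611,.208],Rdown()))
for n in ["wrist"]:
    d=get_image(n); cv2.imwrite(f"pics/{n}4.png",(255*(d["frame"][:,:,::-1]/255.)**.6).astype(np.uint8))
E
```

```text
clock: 4.45
position: [0.578, 0.0526, 0.2765]
ee_rot: [-0.001, 0.115, 0.993, 0.001]
contact_force: [-1.3, 5.2, -1.5]
width: 0.0333
[0.57803974 0.05256827 0.27645775] 0.03332030708425916 [-1.3491612   5.19190803 -1.49352759] [45.4 -2.  68.5  0.1 -0.1  0.1]
```

View pics/wrist4.png

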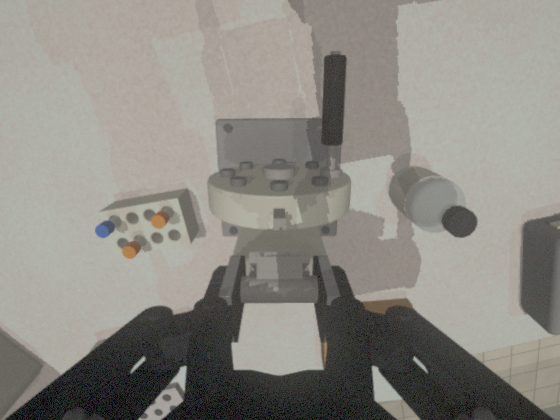

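```bash
python3 -m jog '[-7.9,0.5,-3.4,0,0,0, -16,1,-6.1,0,0,0, -24.3,1,-7.9,0,0,0, -32.8,1.5,-8.9,0,0,0, -41.4,1.5,-9,0,0,0, -49.9,1.5,-8.3,0,0,0, -58.3,1.5,-6.7,0,0,0, -66.5,1.5,-4.3,0,0,0, -74.4,1.5,-1.1,0,0,0, -78.3,1.5,0.8,0,0,0]'
python3 -m jog '[0,0,0,0,0,0, 0,0,0,0,0,0, 0,0,0,0,0,0]' 0.3
python3 - <<'E'
from h import *
s=get_state(); print(s["position"],s["width"],s["contact_force"],hubT(HUB,[(-88,45,0)]),row(hubT(HUB,[(-88,45,0)])[0],Rdown()))
for n in ["wrist","side"]:
    d=get_image(n); cv2.imwrite(f"pics/{n}5.png",(255*(d["frame"][:,:,::-1]/255.)**.6).astype(np.uint8))
im=cv2.imread("pics/side5.png")[100:240,190:350]; cv2.imwrite("pics/side5.png",cv2.resize(im,None,fx=3.5,fy=3.5,interpolation=2))
E
```

```text
clock: 5.75
position: [0.6573, 0.0345, 0.276]
ee_rot: [0.003, 0.116, 0.993, -0.0]
contact_force: [-0.5, 2.4, 6.2]
width: 0.0331
clock: 6.12
position: [0.6548, 0.0352, 0.2746]
ee_rot: [-0.0, 0.115, 0.993, -0.0]
contact_force: [0.1, 0.3, 0.0]
width: 0.06
[0.65484555 0.03522947 0.27459011] 0.06000043706147321 [0.13916104 0.25573767 0.04201923] [[0.49689785 0.1159202  0.125     ]] [172.2  42.4 149.6  -0.   -0.    0. ]
```

View pics/wrist5.png

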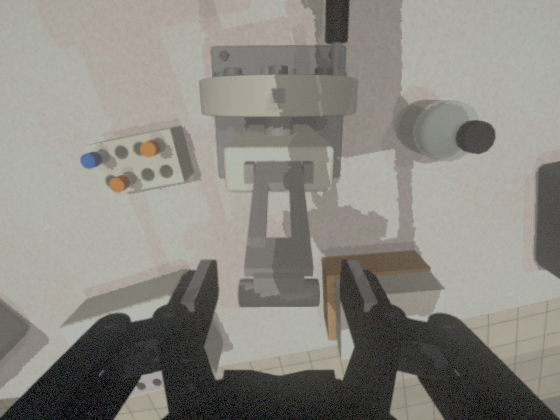

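View pics/side5.png

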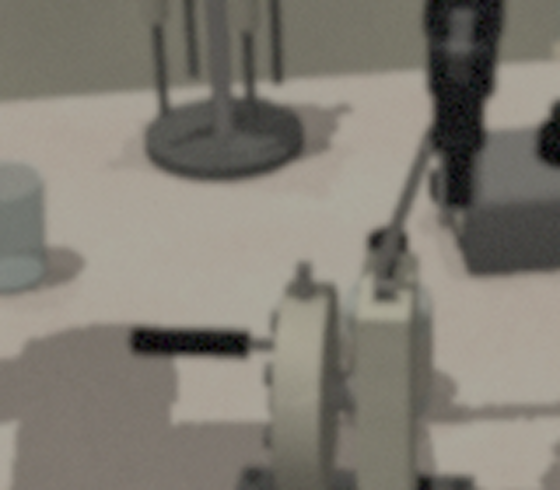

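```bash
python3 -m jog '[0,0,-25,0,0,0, 5,0,-45,0,0,0, 50,12,-45,0,0,0, 100,25,-45,0,0,0, 145,36,-40,0,0,0, 172,42.4,0,0,0,0, 172,42.4,40,0,0,0, 172,42.4,80,0,0,0, 172,42.4,100,0,0,0, 172,42.4,105,0,0,0]'
python3 - <<'E'
from h import *
s=get_state(); print(s["position"],s["width"],s["contact_force"],row(hubT(HUB,[(-88,45,0)])[0],Rdown()))
for n in ["wrist","top"]:
    d=get_image(n); cv2.imwrite(f"pics/{n}6.png",(255*(d["frame"][:,:,::-1]/255.)**.6).astype(np.uint8))
    print(proj(d,hubT(HUB,[(-40,45,0),(-110,45,0)])))
E
```

```text
clock: 7.48
position: [0.4962, 0.1162, 0.1688]
ee_rot: [-0.001, 0.115, 0.993, -0.0]
contact_force: [-0.2, 0.1, 0.4]
width: 0.0598
[0.49616846 0.11617652 0.16876796] 0.05976002624301566 [-0.15452241  0.09642785  0.35617606] [-0.9 -0.  43.8 -0.1 -0.1  0.1]
[[277.88815648 320.36958388]
 [277.78975583 215.30396788]]
[[240.20953846 247.93301133]
 [232.72835232 287.35925464]]
```

View pics/wrist6.png

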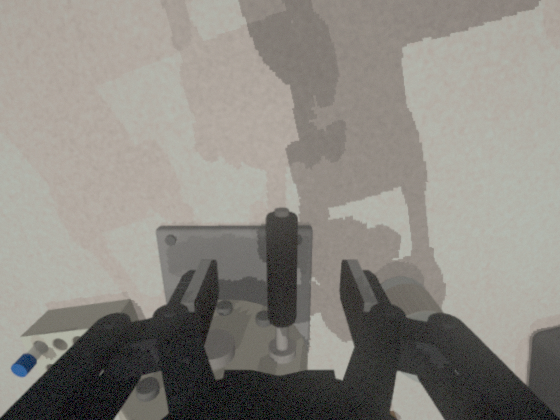

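View pics/top6.png

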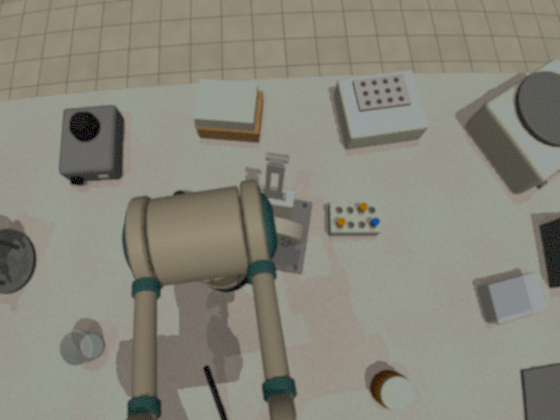

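```bash
python3 -m jog '[0,0.5,15,0,0,0, 0,0.5,30,0,0,0, 0,0.5,40,0,0,0, 0,0.5,44,0,0,0, 0,0.5,44,0,0,0]'
python3 -m jog '[0,0,0,0,0,0, 0,0,0,0,0,0, 0,0,0,0,0,0, 0,0,0,0,0,0, 0,0,0,0,0,0]' 1 40
python3 - <<'E'
from h import *
s=get_state(); print(s["position"],s["width"],s["contact_force"],row(hubT(HUB,[(-88,45,0)])[0],Rdown()))
for n in ["wrist","side"]:
    d=get_image(n); cv2.imwrite(f"pics/{n}7.png",(255*(d["frame"][:,:,::-1]/255.)**.6).astype(np.uint8))
im=cv2.imread("pics/side7.png")[100:260,190:350]; cv2.imwrite("pics/side7.png",cv2.resize(im,None,fx=3.5,fy=3.5,interpolation=2))
E
```

```text
clock: 8.2
position: [0.4971, 0.1168, 0.1256]
ee_rot: [-0.0, 0.115, 0.993, -0.0]
contact_force: [0.1, -0.4, 0.3]
width: 0.0597
clock: 8.82
position: [0.4976, 0.1173, 0.1263]
ee_rot: [0.001, 0.115, 0.993, 0.001]
contact_force: [0.1, 2.7, 2.5]
width: 0.0165
[0.49760193 0.11726553 0.12634507] 0.016535517583463586 [0.10947691 2.72845824 2.51599001] [ 0.4 -1.5  1.3  0.1  0.1  0. ]
```

View pics/wrist7.png

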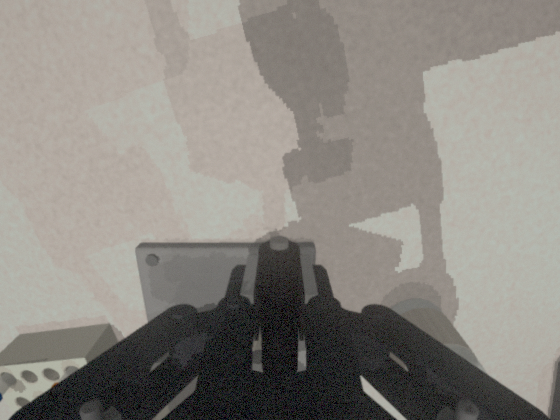

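View pics/side7.png

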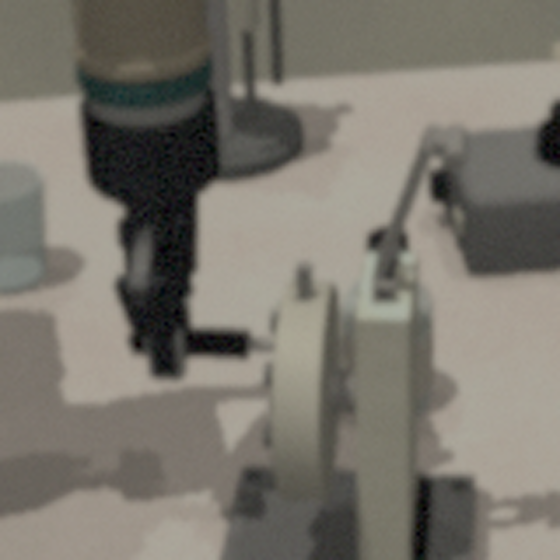

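```bash
python3 - <<'E'
import numpy as np
for a in range(0,360,20):
    t=np.radians(a+4*np.arange(1,6)); b=np.radians(a)
    print(a,' '.join("0,%.1f,%.1f,0,0,0,"%(45*(np.cos(x)-np.cos(b)),-45*(np.sin(x)-np.sin(b))) for x in t))
E
```

```text
0 0,-0.1,-3.1,0,0,0, 0,-0.4,-6.3,0,0,0, 0,-1.0,-9.4,0,0,0, 0,-1.7,-12.4,0,0,0, 0,-2.7,-15.4,0,0,0,
20 0,-1.2,-2.9,0,0,0, 0,-2.6,-5.7,0,0,0, 0,-4.1,-8.5,0,0,0, 0,-5.9,-11.1,0,0,0, 0,-7.8,-13.5,0,0,0,
40 0,-2.1,-2.3,0,0,0, 0,-4.4,-4.5,0,0,0, 0,-6.8,-6.5,0,0,0, 0,-9.3,-8.4,0,0,0, 0,-12.0,-10.0,0,0,0,
60 0,-2.8,-1.5,0,0,0, 0,-5.6,-2.8,0,0,0, 0,-8.6,-3.8,0,0,0, 0,-11.6,-4.7,0,0,0, 0,-14.7,-5.3,0,0,0,
80 0,-3.1,-0.4,0,0,0, 0,-6.2,-0.7,0,0,0, 0,-9.4,-0.7,0,0,0, 0,-12.5,-0.4,0,0,0, 0,-15.6,-0.0,0,0,0,
100 0,-3.1,0.7,0,0,0, 0,-6.1,1.5,0,0,0, 0,-9.0,2.6,0,0,0, 0,-11.9,3.9,0,0,0, 0,-14.7,5.3,0,0,0,
120 0,-2.7,1.7,0,0,0, 0,-5.2,3.5,0,0,0, 0,-7.6,5.5,0,0,0, 0,-9.9,7.7,0,0,0, 0,-12.0,10.0,0,0,0,
140 0,-1.9,2.5,0,0,0, 0,-3.7,5.1,0,0,0, 0,-5.3,7.8,0,0,0, 0,-6.6,10.6,0,0,0, 0,-7.8,13.5,0,0,0,
160 0,-1.0,3.0,0,0,0, 0,-1.7,6.0,0,0,0, 0,-2.3,9.1,0,0,0, 0,-2.6,12.3,0,0,0, 0,-2.7,15.4,0,0,0,
180 0,0.1,3.1,0,0,0, 0,0.4,6.3,0,0,0, 0,1.0,9.4,0,0,0, 0,1.7,12.4,0,0,0, 0,2.7,15.4,0,0,0,
200 0,1.2,2.9,0,0,0, 0,2.6,5.7,0,0,0, 0,4.1,8.5,0,0,0, 0,5.9,11.1,0,0,0, 0,7.8,13.5,0,0,0,
220 0,2.1,2.3,0,0,0, 0,4.4,4.5,0,0,0, 0,6.8,6.5,0,0,0, 0,9.3,8.4,0,0,0, 0,12.0,10.0,0,0,0,
240 0,2.8,1.5,0,0,0, 0,5.6,2.8,0,0,0, 0,8.6,3.8,0,0,0, 0,11.6,4.7,0,0,0, 0,14.7,5.3,0,0,0,
260 0,3.1,0.4,0,0,0, 0,6.2,0.7,0,0,0, 0,9.4,0.7,0,0,0, 0,12.5,0.4,0,0,0, 0,15.6,0.0,0,0,0,
280 0,3.1,-0.7,0,0,0, 0,6.1,-1.5,0,0,0, 0,9.0,-2.6,0,0,0, 0,11.9,-3.9,0,0,0, 0,14.7,-5.3,0,0,0,
300 0,2.7,-1.7,0,0,0, 0,5.2,-3.5,0,0,0, 0,7.6,-5.5,0,0,0, 0,9.9,-7.7,0,0,0, 0,12.0,-10.0,0,0,0,
320 0,1.9,-2.5,0,0,0, 0,3.7,-5.1,0,0,0, 0,5.3,-7.8,0,0,0, 0,6.6,-10.6,0,0,0, 0,7.8,-13.5,0,0,0,
340 0,1.0,-3.0,0,0,0, 0,1.7,-6.0,0,0,0, 0,2.3,-9.1,0,0,0, 0,2.6,-12.3,0,0,0, 0,2.7,-15.4,0,0,0,
```

```bash
(python3 -m jog '[0,-0.1,-3.1,0,0,0, 0,-0.4,-6.3,0,0,0, 0,-1.0,-9.4,0,0,0, 0,-1.7,-12.4,0,0,0, 0,-2.7,-15.4,0,0,0]'
python3 -m jog '[0,-1.2,-2.9,0,0,0, 0,-2.6,-5.7,0,0,0, 0,-4.1,-8.5,0,0,0, 0,-5.9,-11.1,0,0,0, 0,-7.8,-13.5,0,0,0]') | tee -a log.txt
```

```text
clock: 9.55
position: [0.497, 0.1147, 0.1413]
ee_rot: [0.0, 0.115, 0.993, 0.001]
contact_force: [1.8, 6.2, -0.8]
width: 0.0165
clock: 10.18
position: [0.4952, 0.1072, 0.1551]
ee_rot: [0.0, 0.115, 0.993, 0.001]
contact_force: [0.9, 5.4, 0.5]
width: 0.0167
```

```bash
(python3 -m jog '[0,-2.1,-2.3,0,0,0, 0,-4.4,-4.5,0,0,0, 0,-6.8,-6.5,0,0,0, 0,-9.3,-8.4,0,0,0, 0,-12.0,-10.0,0,0,0]'
python3 -m jog '[0,-2.8,-1.5,0,0,0, 0,-5.6,-2.8,0,0,0, 0,-8.6,-3.8,0,0,0, 0,-11.6,-4.7,0,0,0, 0,-14.7,-5.3,0,0,0]'
python3 -m jog '[0,-3.1,-0.4,0,0,0, 0,-6.2,-0.7,0,0,0, 0,-9.4,-0.7,0,0,0, 0,-12.5,-0.4,0,0,0, 0,-15.6,0,0,0,0]') | tee -a log.txt
python3 - <<'E'
from h import *
for n in ["wrist","side"]:
    d=get_image(n); cv2.imwrite(f"pics/{n}8.png",(255*(d["frame"][:,:,::-1]/255.)**.6).astype(np.uint8))
im=cv2.imread("pics/side8.png")[100:260,190:350]; cv2.imwrite("pics/side8.png",cv2.resize(im,None,fx=3.5,fy=3.5,interpolation=2))
E
```

```text
clock: 10.8
position: [0.4926, 0.0956, 0.1652]
ee_rot: [0.001, 0.115, 0.993, 0.001]
contact_force: [1.8, 5.3, 2.4]
width: 0.0166
clock: 11.42
position: [0.4893, 0.0814, 0.1706]
ee_rot: [0.001, 0.115, 0.993, 0.001]
contact_force: [2.0, 6.0, 2.0]
width: 0.0168
clock: 12.05
position: [0.4859, 0.0665, 0.1708]
ee_rot: [0.001, 0.116, 0.993, 0.001]
contact_force: [1.0, 6.6, 3.0]
width: 0.0164
```

View pics/side8.png

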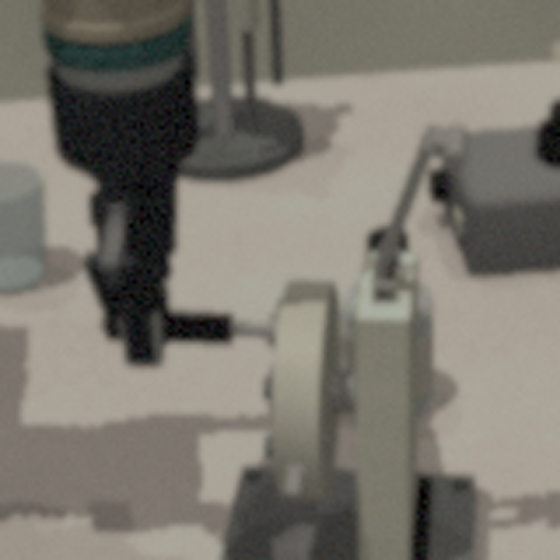

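View pics/wrist8.png

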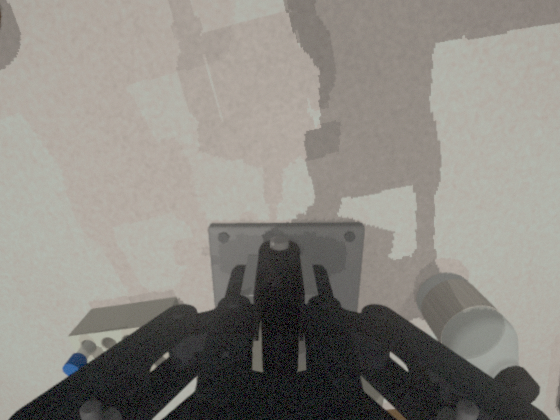

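Wheel turns with the handle (handle now at the top, catch gone from the top). Continue.

```bash
(python3 -m jog '[0,-3.1,0.7,0,0,0, 0,-6.1,1.5,0,0,0, 0,-9.0,2.6,0,0,0, 0,-11.9,3.9,0,0,0, 0,-14.7,5.3,0,0,0]'
python3 -m jog '[0,-2.7,1.7,0,0,0, 0,-5.2,3.5,0,0,0, 0,-7.6,5.5,0,0,0, 0,-9.9,7.7,0,0,0, 0,-12.0,10.0,0,0,0]'
python3 -m jog '[0,-1.9,2.5,0,0,0, 0,-3.7,5.1,0,0,0, 0,-5.3,7.8,0,0,0, 0,-6.6,10.6,0,0,0, 0,-7.8,13.5,0,0,0]'
python3 -m jog '[0,-1.0,3.0,0,0,0, 0,-1.7,6.0,0,0,0, 0,-2.3,9.1,0,0,0, 0,-2.6,12.3,0,0,0, 0,-2.7,15.4,0,0,0]') | tee -a log.txt
```

```text
clock: 12.78
position: [0.4827, 0.0522, 0.1657]
ee_rot: [0.001, 0.116, 0.993, 0.002]
contact_force: [1.0, 7.4, 4.5]
width: 0.0165
clock: 13.4
position: [0.48, 0.0405, 0.156]
ee_rot: [0.001, 0.116, 0.993, 0.001]
contact_force: [0.8, 7.4, 6.9]
width: 0.0167
clock: 14.02
position: [0.4782, 0.0326, 0.1428]
ee_rot: [0.001, 0.116, 0.993, 0.001]
contact_force: [0.5, 6.2, 9.5]
width: 0.0168
clock: 14.65
position: [0.4775, 0.0295, 0.1275]
ee_rot: [0.001, 0.115, 0.993, 0.001]
contact_force: [0.6, 4.2, 11.1]
width: 0.0171
```

```bash
cat > an.py <<'E'
from h import *
import re
t=open('log.txt').read()
P=np.array([eval(x) for x in re.findall(r'position: (\[.*\])',t)]);F=np.array([eval(x) for x in re.findall(r'contact_force: (\[.*\])',t)])
Rz=R.from_euler('z',HUB[2]).as_matrix()
p=(P-[HUB[0],HUB[1],.125])@Rz; f=F@Rz
c=least_squares(lambda c:np.hypot(p[:,1]-c[0],p[:,2]-c[1])-.045,[0,0]).x; print("centre mm",c*1000)
th=np.unwrap(np.arctan2(p[:,2]-c[1],p[:,1]-c[0]))
ft=-(-np.sin(th)*f[:,1]+np.cos(th)*f[:,2]); fr=np.cos(th)*f[:,1]+np.sin(th)*f[:,2]
import sys
n0=int(sys.argv[1]) if len(sys.argv)>1 else 0
dr=np.sign(np.diff(np.r_[0,th]))
print(np.c_[np.degrees(th),ft,fr,f[:,0],dr].round(1))
sl=slice(n0,None)
for name,A,b in (("3par",np.c_[dr,np.cos(th),np.sin(th)],ft),("drag fixed",np.c_[np.cos(th),np.sin(th)],ft-6.44*dr)):
    x,res,_,_=np.linalg.lstsq(A[sl],b[sl],rcond=None)
    C,S=x[-2:]; phi=np.arctan2(-S,C); print(name,x.round(2),"amp",np.hypot(C,S)," rms",np.std(A[sl]@x-b[sl]),"phi deg",np.degrees(phi),"target theta",np.degrees(-np.pi/2-phi)%360)
E
python3 an.py
```

```text
centre mm [1.47273036 1.33677132]
[[ 19.5   2.9   5.8   0.3   1. ]
 [ 39.7   3.1   4.5  -0.4   1. ]
 [ 59.6   3.6   4.9   0.5   1. ]
 [ 79.5   5.8   3.1   0.6   1. ]
 [ 99.1   7.    1.9  -0.5   1. ]
 [118.9   8.7   0.3  -0.7   1. ]
 [138.7  10.1  -1.   -0.9   1. ]
 [158.5  11.1  -2.2  -0.9   1. ]
 [178.5  11.2  -3.9  -0.4   1. ]]
3par [ 7.02 -4.47 -0.67] amp 4.5171380549718885  rms 0.2682195909434302 phi deg 171.50542133256894 target theta 98.49457866743109
drag fixed [-4.58  0.07] amp 4.585477499922651  rms 0.34830273089337105 phi deg -179.14244783900952 target theta 89.14244783900952
```

```bash
(python3 -m jog '[0,0.1,-3.1,0,0,0, 0,0.4,-6.3,0,0,0, 0,1,-9.4,0,0,0, 0,1.7,-12.4,0,0,0, 0,2.7,-15.4,0,0,0]'
python3 -m jog '[0,1.2,-2.9,0,0,0, 0,2.5,-5.7,0,0,0, 0,4.1,-8.4,0,0,0, 0,5.9,-11,0,0,0, 0,7.8,-13.5,0,0,0]'
python3 -m jog '[0,2.1,-2.3,0,0,0, 0,4.4,-4.5,0,0,0, 0,6.8,-6.5,0,0,0, 0,9.3,-8.3,0,0,0, 0,12,-10,0,0,0]'
python3 -m jog '[0,2.8,-1.4,0,0,0, 0,5.7,-2.7,0,0,0, 0,8.6,-3.8,0,0,0, 0,11.6,-4.6,0,0,0, 0,14.7,-5.3,0,0,0]'
python3 -m jog '[0,3.1,-0.4,0,0,0, 0,6.2,-0.7,0,0,0, 0,9.4,-0.7,0,0,0, 0,12.5,-0.4,0,0,0, 0,15.6,0,0,0,0]'
python3 -m jog '[0,3.1,0.6,0,0,0, 0,6.1,1.5,0,0,0, 0,9.1,2.5,0,0,0, 0,11.9,3.8,0,0,0, 0,14.7,5.3,0,0,0]'
python3 -m jog '[0,2.7,1.6,0,0,0, 0,5.2,3.5,0,0,0, 0,7.6,5.5,0,0,0, 0,9.9,7.7,0,0,0, 0,12,10,0,0,0]') >> log.txt; python3 an.py; tail -5 log.txt
```

```text
centre mm [1.41860964 1.34404365]
[[ 19.4   2.9   5.8   0.3   1. ]
 [ 39.6   3.1   4.5  -0.4   1. ]
 [ 59.6   3.6   4.9   0.5   1. ]
 [ 79.5   5.8   3.1   0.6   1. ]
 [ 99.    7.    1.9  -0.5   1. ]
 [118.9   8.7   0.4  -0.7   1. ]
 [138.7  10.1  -1.   -0.9   1. ]
 [158.5  11.1  -2.2  -0.9   1. ]
 [178.5  11.2  -3.9  -0.4   1. ]
 [160.9  -1.8  -5.9   2.7  -1. ]
 [141.2  -2.7  -6.    4.   -1. ]
 [122.1  -4.2  -5.4   5.1  -1. ]
 [103.9  -4.8  -1.8   3.8  -1. ]
 [ 84.7  -6.5   3.4   1.3  -1. ]
 [ 64.2  -8.5   6.4   0.5  -1. ]
 [ 43.4  -9.8   7.   -1.4  -1. ]]
3par [ 6.46 -4.64  0.11] amp 4.644812174857236  rms 0.31636225367334836 phi deg -178.6220801556998 target theta 88.62208015569979
drag fixed [-4.64  0.11] amp 4.643787424870068  rms 0.3166875379745435 phi deg -178.6100808501145 target theta 88.61008085011453
clock: 19.02
position: [0.4948, 0.1052, 0.1572]
ee_rot: [0.001, 0.115, 0.993, -0.001]
contact_force: [-1.7, -1.3, 11.9]
width: 0.0169
```

```bash
(python3 -m jog '[0,-2.1,-2.3,0,0,0, 0,-4.4,-4.5,0,0,0, 0,-6.8,-6.5,0,0,0, 0,-9.3,-8.4,0,0,0, 0,-12.0,-10.0,0,0,0]'
python3 -m jog '[0,-2.8,-1.5,0,0,0, 0,-5.6,-2.8,0,0,0, 0,-8.6,-3.8,0,0,0, 0,-11.6,-4.7,0,0,0, 0,-14.7,-5.3,0,0,0]') >>log.txt
python3 -m jog '[0,-3.1,-0.4,0,0,0, 0,-6.2,-0.7,0,0,0, 0,-7.8,-0.7,0,0,0, 0,-7.8,-0.7,0,0,0]' >> log.txt
python3 -m jog '[0,0,0,0,0,0, 0,0,0,0,0,0, 0,0,0,0,0,0, 0,0,0,0,0,0]'; python3 an.py
python3 - <<'E'
from h import *
s=get_state(); p=(s["position"]-[HUB[0],HUB[1],.125])@R.from_euler('z',HUB[2]).as_matrix()*1000; print(p,s["qd"],s["width"],np.degrees(np.arctan2(p[2]-1.3,p[1]-1.4)))
for n in ["wrist","side","top"]:
    d=get_image(n); cv2.imwrite(f"pics/{n}9.png",(255*(d["frame"][:,:,::-1]/255.)**.6).astype(np.uint8))
im=cv2.imread("pics/side9.png")[100:260,190:350]; cv2.imwrite("pics/side9.png",cv2.resize(im,None,fx=3.5,fy=3.5,interpolation=2))
E
```

```text
clock: 21.28
position: [0.4876, 0.0737, 0.1714]
ee_rot: [0.001, 0.115, 0.993, 0.001]
contact_force: [3.4, 4.8, 1.9]
width: 0.0167
centre mm [1.42480113 1.35661071]
[[ 19.4   2.9   5.8   0.3   1. ]
 [ 39.6   3.1   4.5  -0.4   1. ]
 [ 59.6   3.6   4.9   0.5   1. ]
 [ 79.5   5.8   3.1   0.6   1. ]
 [ 99.    7.    1.9  -0.5   1. ]
 [118.9   8.7   0.4  -0.7   1. ]
 [138.7  10.1  -1.   -0.9   1. ]
 [158.5  11.1  -2.2  -0.9   1. ]
 [178.5  11.2  -3.9  -0.4   1. ]
 [160.9  -1.8  -5.9   2.7  -1. ]
 [141.2  -2.7  -6.    4.   -1. ]
 [122.2  -4.3  -5.4   5.1  -1. ]
 [103.9  -4.8  -1.8   3.8  -1. ]
 [ 84.7  -6.5   3.4   1.3  -1. ]
 [ 64.2  -8.5   6.4   0.5  -1. ]
 [ 43.4  -9.8   7.   -1.4  -1. ]
 [ 59.8   4.7   2.9   2.    1. ]
 [ 79.5   7.1   2.6   1.8   1. ]
 [ 89.6   4.9   1.7   1.7   1. ]]
3par [ 6.47 -4.58  0.11] amp 4.582710412422508  rms 0.5702683140623512 phi deg -178.56300310126852 target theta 88.56300310126854
drag fixed [-4.58  0.12] amp 4.579475859981863  rms 0.5706171851567258 phi deg -178.47536672622792 target theta 88.47536672622792
[-87.39673916   1.78447321  46.36680015] [-0.00104624 -0.00134876  0.00128648 -0.00016472 -0.00029568 -0.00041732] 0.016706856151280702 89.51121096765878
```

View pics/side9.png

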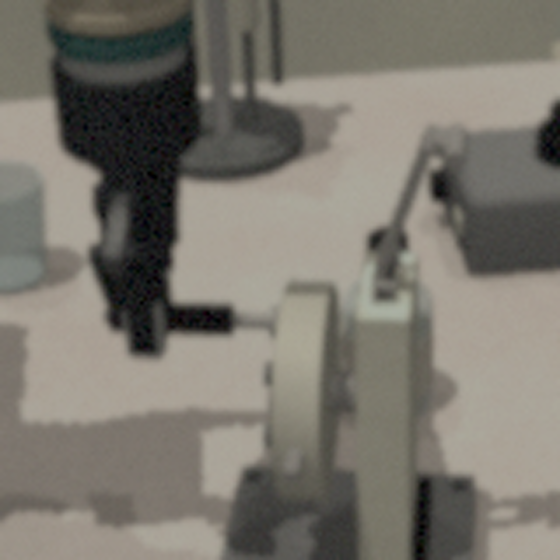

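View pics/top9.png

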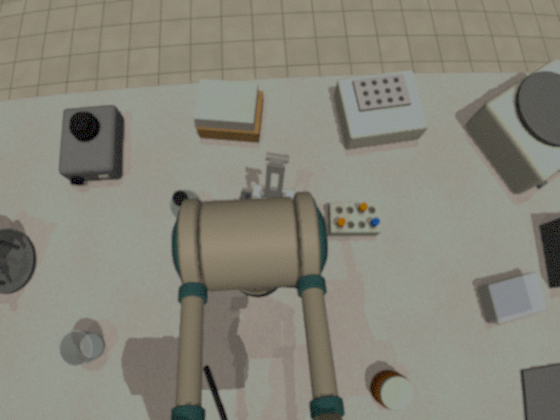

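```bash
python3 -c "
from rig import *
print(sign_off())"
```

```text
the job is handed in; nothing more can be done
None
```

I folded the hasp back to about 1.95 rad and turned the wheel by its crank so that the heavy side should be straight down. The job is handed in at about 21 s on the robot clock, with the handle still gripped; sign-off gave no verdict.

**Finding the heavy side:** I turned the wheel 0° → 180° → 40° and fitted the force along the handle's circle. The drag came out at about 6.5 N and the unbalance at about 4.6 N, both matching the ranges you gave. The heavy side was level on the −y side at the start, so it points down at a wheel turn of about 88.5°. An early fit, from the forward half turn alone, gave 98.5°. Adding the return sweep brought it to 88.6°, and all fits stay well inside the 23° tolerance.

**Last checks:**
- **Wheel:** at about 89.5° by the measured gripper pose, with the arm at rest.
- **Crank grip:** 16.7 mm measured opening, slightly under the 18 mm sleeve, at a 40 N grip setting.
- **Hasp:** still well past upright in the side picture.
- **Bottle and rack:** where they were at the start in the top picture, though the arm partly hides the bottle.
- **Forces:** all wrist forces I read stayed under about 13 N.

**Fit scatter:** adding the last readings raised it from 0.3 to 0.6 N. One of those was taken after the wheel had stopped. The target angle did not change.

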